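# Clamp the sealed well plate with the press block

## Robot

A 7-joint arm with a two-finger parallel gripper is mounted at the origin on a cart in front of the work surface, level with it; the furniture and walls round the work are solid. World frame = base frame: x ahead of the robot, y to its left, z up, the work surface at z = 0. Lengths are in m, angles in rad, forces in N, time in s.
With the tool pointing down it reaches from about 0.4 to 0.85 m from the base axis. Payload 10.4 kg.
Tool frame: the origin (TCP) lies on the centre line of the jaws, within the pads' length; the fingertips stand 22 mm ahead of it and the grasp point (between the pads) lies 3 mm ahead of it; z points along the fingers, y is the line along which they close (so a half turn about z gives the same grasp; the last joint's range is limited). The gripper opens to 87 mm and grips with 3 to 60 N. Pads are 19 mm wide; open, the fingers measure 117 mm over their backs; the gripper's body (75 mm by 190 mm) begins 51 mm behind the grasp point.
Start: joints at [1.281, 0.332, -0.065, 1.46, 0.022, 1.35, -0.088], TCP at [0.165, -0.603, 0.245] pointing down, gripper open.
Joint ranges: [-2.6, 2.6], [-0.5, 2.12], [-1.47, 1.34], [0.16, 2.42], [-1.27, 4.41], [0.06, 2.06], [-2.6, 2.6]. Speed limits (rad/s): [2.22, 2.22, 2.79, 2.79, 3.14, 3.14, 3.14].

## Interface

Orientations are given as a unit quaternion [x, y, z, w].
In Python, from bench import r gives the robot as it stands.
- The arm moves only by the tool jog_arm, called after "Call:" by a JSON object that holds its "api" and its "payload". Schema: {"type":"object","properties":{"steps":{"type":"array","items":{"type":"array","prefixItems":[{"type":"array","items":{"type":"number"},"minItems":3,"maxItems":3},{"type":"number"},{"type":"number"}],"minItems":3,"maxItems":3},"minItems":1,"maxItems":12},"force":{"type":"number"},"only":{"type":"string"},"quiet":{"type":"boolean"},"lines":{"type":"string"}},"required":["steps"],"additionalProperties":false}. steps is a list of rows, 1 to 12 of them, each written [[dx, dy, dz], turn, opening]: dx, dy, dz in fractions of the full range, 1 being 0.8 m, then a turn about the tool's z in a scale on which 1.0 is 2 rad, then the finger opening in m; each row is the pose to reach, as a shift and turn from the pose commanded when the call began, along the tool's axes at that moment; what a row does not reach only later rows make up. A row lasts 1/10 s, in which the tool goes at most 0.05 m and 0.15 rad, less where a joint would pass 70% of its speed; a pose out of reach is approached as far as the arm can. The fingers move at their own pace and stop on an object; force is the grip in N (left out, the last holds). Time passes only in rows, so rows that do not move let the fingers close. The tool returns the time, the measured TCP pose, the force, the opening and the grip force at its end. only (a regular expression) keeps the lines of the reply that match it, lines (a string "A,B") keeps lines A to B, and quiet returns only ok. Input that does not fit is refused with a message, and nothing moves.
- r.read_state(): the state, without advancing time (a new reading comes with each control period).
- r.camera(name): name is "scene" or "top" or "wrist"; returns a dict with "img" (400x640x3 uint8, red, green, blue), "fx", "fy", "cx", "cy" (pixels), "k1" (the pictures are not rectified: a ray, as slopes to the right and down, at radius r is drawn at 1 + k1 r^2 times it, then the intrinsics apply), "pose" (4x4, takes a point from camera to world coordinates). Camera axes: x right, y down, z forward; pixel columns grow to the right and rows downward; lengths in m; the calibration is good to about 2 mm. A picture is of the moment at which its call begins. There is no depth.
- r.close_job(): hands the job in; it is judged then, once.
The state is a dict: "time": time; "joint_positions": joint angles; "joint_vel": joint speeds; "joint_torque": joint torques, N m; "ee_pos": TCP position; "eef_rot": TCP orientation; "ft_force": force on the tool from outside, world axes, zero at the start; "torque": the same for the moment, N m; "width": finger opening in m; "grip_force": force on a finger pad.
Only numpy, scipy, OpenCV 4.12 (cv2) and the standard library are available. Lean on these libraries where they do the work, as an engineer would, in place of code of your own. Each camera call takes 0.05 s, during which the arm holds its last target. There are 200 camera calls.

## Task

The press block lies on its side: stand it up on its face on the worktop and let go, then take it by its grip from above, centre it on the sealed well plate's mat, lined up with it, and press squarely down until the sprung plate bottoms out level and both spring catches have snapped over its skirt to hold it. Press only with the block, never with the gripper itself. Then stand the block on its face on the worktop beside the clamp, let go, and leave the timer, label roll, lancet box and beaker where they are.

Things in the scene. Friction and masses are not known exactly. Their poses are not given: they have to be found in the camera images.
- clamp: fixed microplate clamp: aluminium base 124 mm (x) by 204 mm (y), top side 14 mm up, black corner guides 49 mm high, a dark catch housing (46 mm high, black pull knob behind) at each short end. Origin: centre of its underside on the worktop, z up, y along its length. Four sprung plungers carry the well plate: 5 N in all at the start, 13 N at the bottom, where it meets four stops.
- catch_left (a joint): sprung steel catch at the clamp's +y end, bevelled above, flat below, its underside 29 mm above the worktop. 0 = sprung fully in; grows to 0.007 m as it is pushed out. The plate's skirt cams it about 0.004 m out on the way down (adding up to about 3 N), then it springs back to 0 over the skirt.
- catch_right (a joint): the same catch at the clamp's -y end; 0 = fully in, grows to 0.007 m as it is pushed out, away from the plate
- well_plate: white deep-well plate with grey sealing mat on, one rigid loose piece 85.5 (x) x 127.8 (y) x 32 mm, 150 g, in the clamp's guides with 1 mm play. Skirt 5 mm high, 4.5 mm proud all round. Origin: centre of its underside, axes as the clamp's: 37 mm above the clamp's origin when up, 22 mm when bottomed on the stops, 24 mm when held under both catches.
- mat_top (a point): centre of the flat top of the sealing mat, 32 mm above the plate's underside: where to press. The mat's flat top is 74 mm by 116 mm.
- press_block: hand press block, 0.42 kg: aluminium face plate 66 (x) x 104 (y) x 14 mm, 22 mm stem, black grip. Origin: centre of its pressing face; z runs from the face to the grip (up when it stands on its face). It starts lying on a 104 mm edge of the plate and the end of the grip: face toward the robot, grip away, z axis 11 degrees below level, y axis level.
- grip (a point): centre of the block's black rounded grip, 42 mm (x) by 56 mm (y) by 36 mm, on its z axis 56 mm from the face. The block's mass is mainly in the plate (centre 14 mm from the face): set down on the face's lower edge with its z axis over 25 degrees above level, it rights itself onto its face when let go.
- timer: white bench timer 66 x 62 x 20 mm; origin at the centre of its underside; must stay
- label_roll: roll of labels, 59 mm across, 34 mm high; origin at the centre of its underside; must stay
- lancet_box: small white and green carton 44 x 60 x 46 mm; origin at the centre of its underside; must stay
- beaker: beaker 58 mm across, 62 mm high; origin at the centre of its underside; must stay

How it is judged:
On the way, in this order (a step that is already met when the one before it is completed fails the run):
1. the press block stands on its face on the worktop, let go (angle between press_block's own z axis and vertical below 0.05 rad and height (world z) of press_block below 0.005 m and contact force between the fingers and press_block below 0.5 N), for 0.2 s.
2. the held press block, centred on the mat and lined up with it, pushes the well plate down level onto its stops (z of well_plate in the frame of clamp below 0.0235 m and angle between well_plate's own z axis and vertical below 0.02 rad and angle between press_block's own z axis and vertical below 0.05 rad and contact force between press_block and well_plate above 3 N and contact force between the fingers and press_block above 2 N and horizontal distance between mat_top and press_block below 0.01 m and angle between the y axis of press_block and the y axis of well_plate, either way round below 0.14 rad), for 0.2 s.
At the end, for the whole second after the job is handed in: The well plate stays down under both catches (its underside less than 25.2 mm above the clamp's origin), level within 0.02 rad, both catches sprung in (below 1.5 mm); the press block stands on its face on the worktop (tilt below 0.05 rad), let go and at rest (z of well_plate in the frame of clamp below 0.0252 m and angle between well_plate's own z axis and vertical below 0.02 rad and value of joint each of catch_left, catch_right below 0.0015 m and angle between press_block's own z axis and vertical below 0.05 rad and height (world z) of press_block below 0.005 m and linear speed of each of press_block, well_plate below 0.02 m/s); the robot touches nothing.
It fails at once if the gripper or arm pushes on the well plate (contact force between any of the fingers, the arm and well_plate above 1 N).
It fails at once if the timer, label roll, lancet box or beaker is moved more than 15 mm (distance of any of timer, label_roll, lancet_box, beaker from where it was at the start of the episode above 0.015 m).
It also fails if it takes over 61 s, if anything falls off the work surface, if the arm or the gripper's body presses on something with over 40 N, if the wrist force passes 120 N, or if a joint passes its speed limit or range.

## Working session

There is one attempt and no reset: what is moved stays moved. The work goes in short steps, Python scripts to look and compute and a tool call to move; the robot and the scene stay as the last step left them, time stands still between calls to the robot, and variables do not carry over. Pictures are saved under pics/ and viewed, at most 10 in all, crops included, and the job is handed in when it is done.

```bash
ls; mkdir -p pics
```

Run:
```python
from bench import r
import cv2,numpy as np
s=r.read_state()
print({k:np.round(v,3) for k,v in s.items()})
for n in("scene","top","wrist"):
    c=r.camera(n); cv2.imwrite(f"pics/{n}0.png",c["img"][:,:,::-1])
    print(n,c["fx"],c["fy"],c["cx"],c["cy"],c["k1"],np.round(c["pose"],3).tolist())
```

```text
bench.py
pics
{'time': np.float64(0.0), 'joint_positions': array([ 1.281,  0.333, -0.065,  1.461,  0.022,  1.35 , -0.088]), 'joint_vel': array([-0.   ,  0.001, -0.002,  0.001,  0.001,  0.   ,  0.001]), 'joint_torque': array([ 0.0000e+00, -6.2325e+01,  2.5000e-02, -3.8991e+01, -6.1000e-02,
        4.0000e-02,  0.0000e+00]), 'ee_pos': array([ 0.165, -0.603,  0.244]), 'eef_rot': array([ 0.991,  0.133, -0.   , -0.001]), 'ft_force': array([0.62 , 0.351, 0.786]), 'torque': array([ 0.036,  0.01 , -0.03 ]), 'grip_force': np.float64(0.0), 'width': np.float64(0.087)}
scene 425.0222651273121 425.0222651273121 307.9968922793345 197.71299409783592 -0.07479148249954724 [[-0.563, -0.556, 0.611, -0.081], [-0.826, 0.37, -0.425, 0.507], [0.011, -0.744, -0.668, 0.807], [0.0, 0.0, 0.0, 1.0]]
top 476.5755283386962 476.5755283386962 316.00365379188224 201.2318414937212 -0.05855501766633077 [[-0.044, -0.978, 0.205, 0.26], [-0.999, 0.044, -0.004, 0.016], [-0.006, -0.205, -0.979, 1.639], [0.0, 0.0, 0.0, 1.0]]
wrist 305.13536034651054 305.13536034651054 312.9726217211481 199.03428175269897 -0.013175665577133256 [[0.264, -0.922, -0.282, 0.242], [-0.965, -0.252, -0.076, -0.582], [-0.001, 0.292, -0.956, 0.384], [0.0, 0.0, 0.0, 1.0]]
```

View pics/top0.png

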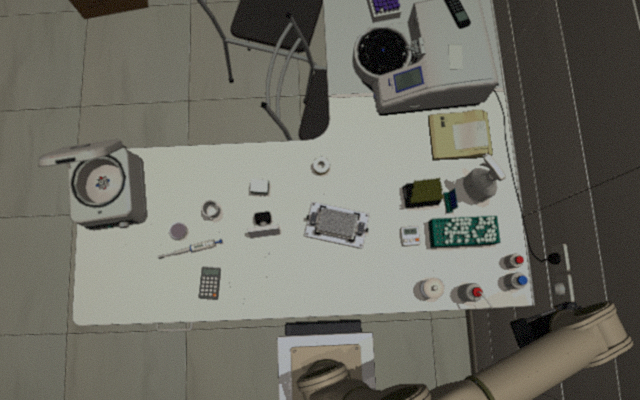

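View pics/scene0.png

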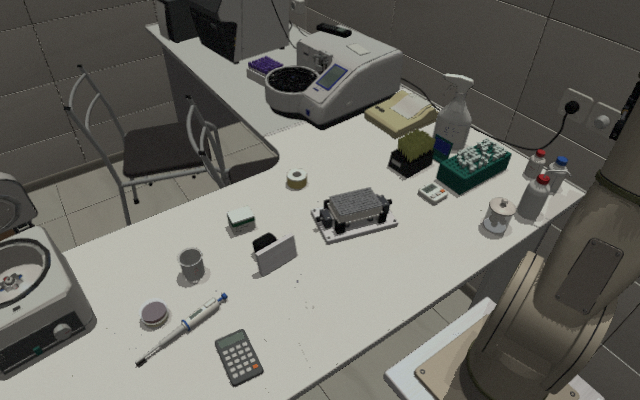

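The top view shows the block at about (263,225), clamp (337,223), lancet box (259,187), beaker (211,210), label roll (320,165) and timer (410,236). Next I'll zoom in.

Create h.py:
```python
import numpy as np, cv2
def ray(c,u,v):
    K=np.array([[c["fx"],0,c["cx"]],[0,c["fy"],c["cy"]],[0,0,1.]])
    p=cv2.undistortPoints(np.array([[[u,v]]],float),K,np.array([c["k1"],0,0,0.]))[0,0]
    T=np.array(c["pose"]); return T[:3,3],T[:3,:3]@[p[0],p[1],1]
def at(c,u,v,z):
    o,d=ray(c,u,v); return o+d*(z-o[2])/d[2]
def proj(c,P):
    T=np.array(c["pose"]);q=(np.atleast_2d(P)-T[:3,3])@T[:3,:3]
    x=q[:,:2]/q[:,2:]; x=x*(1+c["k1"]*(x**2).sum(1,keepdims=True))
    return x*[c["fx"],c["fy"]]+[c["cx"],c["cy"]]
```

Run:
```python
import cv2,numpy as np
a=cv2.imread("pics/top0.png")[175:255,235:385]; b=cv2.imread("pics/scene0.png")[170:290,240:410]
a=cv2.resize(a,None,fx=5,fy=5,interpolation=cv2.INTER_CUBIC);cv2.imwrite("pics/topz.png",a)
b=cv2.resize(b,None,fx=4.5,fy=4.5,interpolation=cv2.INTER_CUBIC);cv2.imwrite("pics/scenez.png",b)
```

```text
(no output)
```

View pics/topz.png

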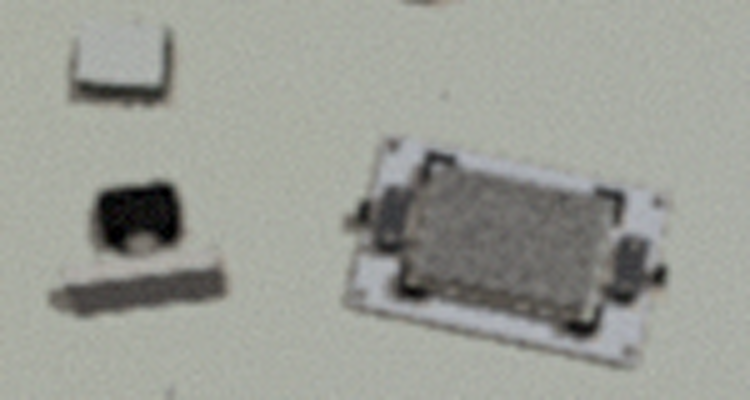

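View pics/scenez.png

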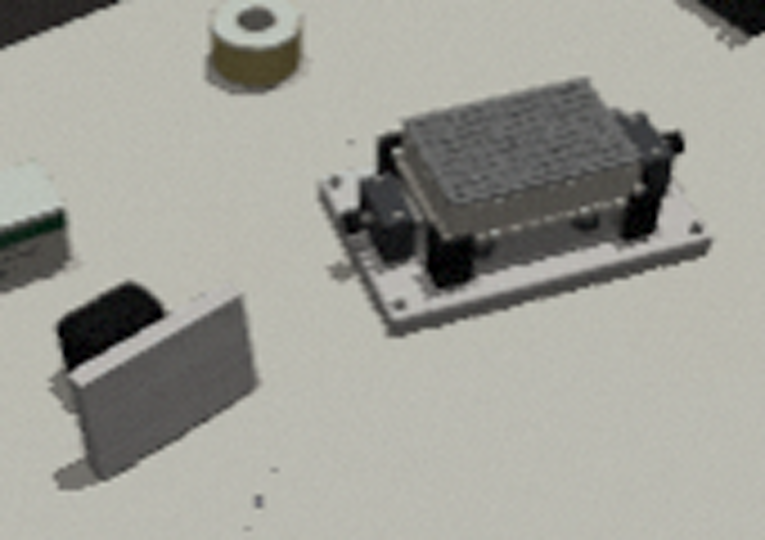

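The zooms show the block's face-plate corners (scene zoom (78,385), (242,298), (256,380), (103,478)) and the clamp base and mat corners. I'll fit planar poses to these.

Create fit.py:
```python
from h import *
from bench import r
from scipy.optimize import least_squares
ct,cs=r.camera("top"),r.camera("scene")
T=lambda p:((np.array(p)+.5)/5-.5+[235,175]); S=lambda p:((np.array(p)+.5)/4.5-.5+[240,170])
def yawR(a): return np.array([[np.cos(a),-np.sin(a),0],[np.sin(a),np.cos(a),0],[0,0,1]])
def run(sets,x0):
    f=lambda q:np.concatenate([(proj(c,np.array(P)@yawR(q[2]).T+[q[0],q[1],0])-px).ravel() for c,P,px in sets])
    s=least_squares(f,x0,loss="soft_l1"); print(np.round(s.x,4),"yaw deg",np.degrees(s.x[2]).round(2)); print(np.round(f(s.x).reshape(-1,2),1).tolist())
    return s.x
t=np.radians(11); zb=np.array([np.cos(t),0,-np.sin(t)]); xb=np.array([np.sin(t),0,np.cos(t)])  # xb: plate 'up' direction
O=np.array([0,0,.0351]); y=np.array([0,1,0])
c=lambda sx,sy:O+.033*sx*xb+.052*sy*y
F=[c(1,1),c(1,-1),c(-1,-1),c(-1,1)]
b=run([(cs,F,S([(78,385),(242,298),(256,380),(103,478)])),(ct,F,T([(60,288),(226,266),(228,296),(60,314)]))],[.45,.13,0])
print("grip centre",np.array(O+.056*zb)@yawR(b[2]).T+[b[0],b[1],0])
B=lambda sx,sy:[.062*sx,.102*sy,.014]; M=lambda sx,sy:[.037*sx,.058*sy,.069]
run([(ct,[B(1,1),B(1,-1),B(-1,-1),B(-1,1),M(1,1),M(1,-1)],T([(387,137),(668,205),(635,362),(348,303),(440,168),(612,195)])),
 (cs,[B(1,1),B(-1,-1),B(-1,1),M(1,1),M(1,-1),M(-1,-1),M(-1,1)],S([(320,185),(712,240),(392,325),(405,122),(587,82),(638,158),(458,205)]))],[.45,0,0])
for n,u,v,z in[("lancet",259,187,.046),("beaker",211,207,.06),("roll",320,163,.034)]: print(n,at(ct,u,v,z).round(3))
s=r.read_state(); print(s["ee_pos"],s["eef_rot"],s["time"])
```

```bash
python3 fit.py
```

```text
[0.4956 0.1907 0.081 ] yaw deg 4.64
[[0.0, 0.3], [0.0, -1.2], [0.4, 1.6], [-0.6, 0.8], [0.8, -0.9], [-1.4, -0.4], [0.1, 0.0], [3.9, 0.1]]
grip centre [0.55038655 0.19519101 0.0244147 ]
[ 0.5156 -0.0579 -0.2548] yaw deg -14.6
[[-0.4, -0.7], [0.9, -2.3], [0.7, 1.2], [-0.2, 0.7], [0.0, -0.5], [-0.5, 1.2], [-0.7, -1.1], [0.9, -0.1], [0.2, 0.0], [-0.1, 0.1], [-0.5, -0.4], [0.8, 0.5], [-0.9, 0.4]]
lancet [0.653 0.204 0.046]
beaker [0.587 0.367 0.06 ]
roll [ 0.733 -0.01   0.034]
[ 0.16475594 -0.602748    0.24419473] [ 9.91114052e-01  1.33014455e-01 -5.42394537e-05 -2.94727806e-04] 0.25
```

The rows are not in the units I measure in: shifts go in shares of 0.8 m and turns go in shares of 2 rad. I convert before sending: 0.452 m / 0.8 = 0.565, -0.346 m / 0.8 = -0.4325, 0.187 rad / 2 = 0.0935.

Call:
{"api": "jog_arm", "payload": {"steps": [[[0.0625,-0.025,0],0.02,0.087],[[0.125,-0.05,0],0.045,0.087],[[0.175,-0.075,0],0.07,0.087],[[0.2375,-0.1,0],0.0935,0.087],[[0.2875,-0.125,0],0.0935,0.087],[[0.3438,-0.15,0],0.0935,0.087],[[0.3875,-0.2,0],0.0935,0.087],[[0.4313,-0.2438,0],0.0935,0.087],[[0.475,-0.2875,0],0.0935,0.087],[[0.5125,-0.3375,0],0.0935,0.087],[[0.55,-0.3875,0],0.0935,0.087],[[0.565,-0.4325,0],0.0935,0.087]], "force": 8}}

```text
time: 1.45
ee_pos: [0.5108, -0.1467, 0.2445]
eef_rot: [0.999, 0.041, 0.0, -0.0]
ft_force: [0.4, 0.2, -0.0]
width: 0.0869
grip_force: 0.0
```

```bash
python3 -c "
from bench import r;s=r.read_state();print(s['ee_pos'],s['eef_rot'])"
```

```text
[ 0.51084183 -0.14668765  0.24452459] [ 9.99155391e-01  4.10881787e-02  3.85307792e-04 -3.42006383e-04]
```

Scaled: -0.34 m / 0.8 = -0.425, 0.068 m / 0.8 = 0.085.

Call:
{"api": "jog_arm", "payload": {"steps": [[[0.0125,-0.0563,0],0,0.087],[[0.025,-0.1125,0],0,0.087],[[0.0375,-0.1688,0],0,0.087],[[0.05,-0.225,0],0,0.087],[[0.0625,-0.2813,0.025],0,0.087],[[0.075,-0.3375,0.05],0,0.087],[[0.085,-0.3875,0.075],0,0.087],[[0.085,-0.425,0.1],0,0.087],[[0.085,-0.425,0.125],0,0.087],[[0.085,-0.425,0.125],0,0.087]]}}

```text
time: 2.45
ee_pos: [0.5485, 0.1946, 0.1418]
eef_rot: [0.999, 0.041, -0.002, 0.001]
ft_force: [-0.1, 0.2, -0.3]
width: 0.0868
grip_force: 0.0
```

Run:
```python
from h import *; from bench import r
c=r.camera("wrist"); im=c["img"][:,:,::-1].copy()
s=r.read_state();print(s["ee_pos"],s["eef_rot"])
for P in([.5504,.1952,.0244+.021],[.4956,.1907,.0351]): cv2.circle(im,tuple(int(a) for a in proj(c,P)[0]),4,(0,0,255),-1)
cv2.imwrite("pics/w1.png",im)
```

```text
[0.54960582 0.19390131 0.14355121] [ 9.99198374e-01  4.00112051e-02 -1.23592745e-03  4.29764845e-04]
```

View pics/w1.png

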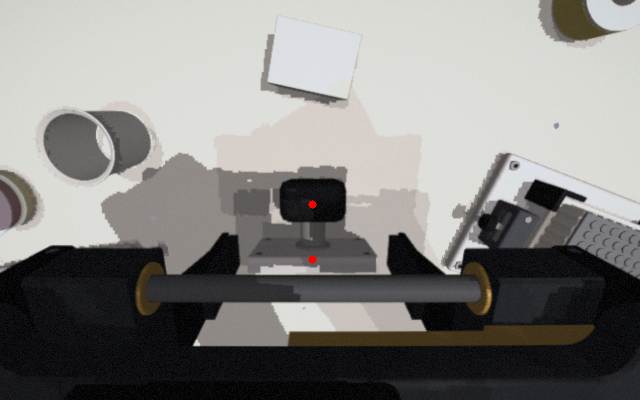

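The grip (280–346, 180–222 px) is centred on the predicted dot (313,204), and the plate edge is square to the jaws. I'll descend and grip.

Scaled: 0.117 m / 0.8 = 0.1463, 0.11 m / 0.8 = 0.1375.

Call:
{"api": "jog_arm", "payload": {"steps": [[[0,0,0.0375],0,0.087],[[0,0,0.075],0,0.087],[[0,0,0.1125],0,0.087],[[0,0,0.1375],0,0.087],[[0,0,0.1463],0,0.087],[[0,0,0.1463],0,0.05],[[0,0,0.1463],0,0.04],[[0,0,0.1463],0,0.04],[[0,0,0.1463],0,0.04],[[0,0,0.1463],0,0.04],[[0,0,0.1463],0,0.04]], "force": 8}}

```text
time: 3.6
ee_pos: [0.5507, 0.1946, 0.0282]
eef_rot: [0.999, 0.04, 0.001, -0.0]
ft_force: [-0.5, 0.9, 4.2]
width: 0.056
grip_force: 8.0
```

Scaled: -0.08 m / 0.8 = -0.1, -0.07 m / 0.8 = -0.0875.

Call:
{"api": "jog_arm", "payload": {"steps": [[[0,0,-0.0125],0,0.04],[[0,0,-0.025],0,0.04],[[0,0,-0.0375],0,0.04],[[0,0,-0.05],0,0.04],[[0,0,-0.0625],0,0.04],[[0,0,-0.075],0,0.04],[[0,0,-0.0875],0,0.04],[[0,0,-0.1],0,0.04],[[0,0,-0.1],0,0.04],[[0,0,-0.1],0,0.04]]}}

```text
time: 4.6
ee_pos: [0.5503, 0.1943, 0.1076]
eef_rot: [0.999, 0.04, 0.0, 0.0]
ft_force: [0.1, 0.0, -4.1]
width: 0.0558
grip_force: 8.0
```

Run:
```python
from h import *; from bench import r
c=r.camera("scene"); im=c["img"][:,:,::-1].copy()[170:310,200:380]
cv2.imwrite("pics/s1.png",cv2.resize(im,None,fx=4,fy=4,interpolation=cv2.INTER_CUBIC))
```

```text
(no output)
```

View pics/s1.png

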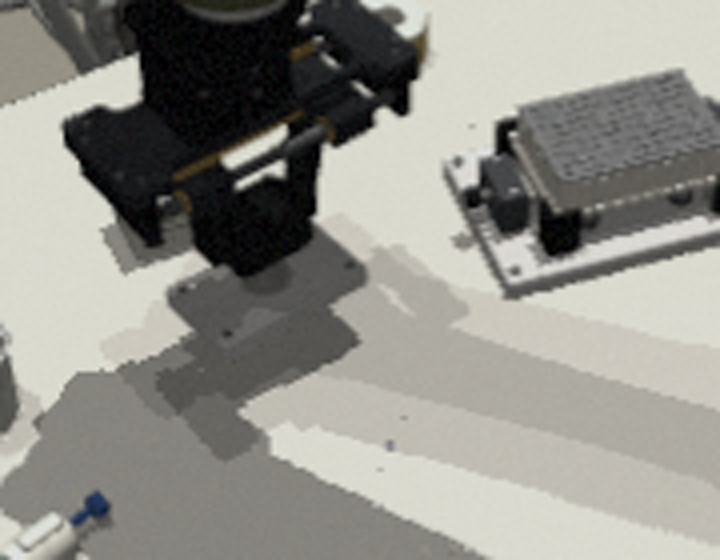

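The block swung upright under the jaws, with its plate (170–365, 225–345 px) level. I'll set it down and release.

Scaled: 0.049 m / 0.8 = 0.0613, 0.048 m / 0.8 = 0.06.

Call:
{"api": "jog_arm", "payload": {"steps": [[[0,0,0.0188],0,0.04],[[0,0,0.0375],0,0.04],[[0,0,0.05],0,0.04],[[0,0,0.055],0,0.04],[[0,0,0.0575],0,0.04],[[0,0,0.06],0,0.04],[[0,0,0.0613],0,0.04],[[0,0,0.0613],0,0.04],[[0,0,0.0613],0,0.04]]}}

```text
time: 5.55
ee_pos: [0.5513, 0.1943, 0.0588]
eef_rot: [0.999, 0.04, 0.001, 0.0]
ft_force: [-0.8, -1.4, 9.1]
width: 0.056
grip_force: 8.0
```

Scaled: -0.11 m / 0.8 = -0.1375, -0.09 m / 0.8 = -0.1125.

Call:
{"api": "jog_arm", "payload": {"steps": [[[0,0,0],0,0.087],[[0,0,0],0,0.087],[[0,0,0],0,0.087],[[0,0,0],0,0.087],[[0,0,-0.0375],0,0.087],[[0,0,-0.075],0,0.087],[[0,0,-0.1125],0,0.087],[[0,0,-0.1375],0,0.087],[[0,0,-0.1375],0,0.087],[[0,0,-0.1375],0,0.087]]}}

```text
time: 6.55
ee_pos: [0.5502, 0.1943, 0.1682]
eef_rot: [0.999, 0.04, 0.0, 0.0]
ft_force: [0.1, 0.3, -0.9]
width: 0.0866
grip_force: 0.0
```

Run:
```python
from h import *; from bench import r
a=r.camera("wrist")["img"][:,:,::-1][120:360,200:440]; b=r.camera("scene")["img"][:,:,::-1][190:290,210:330]
s=r.read_state();print(s["ee_pos"],s["eef_rot"])
cv2.imwrite("pics/w2.png",np.hstack([cv2.resize(a,(400,400),interpolation=cv2.INTER_CUBIC),cv2.resize(b,(400,400*100//120),interpolation=cv2.INTER_CUBIC)[:400] if 0 else cv2.resize(np.pad(b,((0,20),(0,0),(0,0))),(400,400),interpolation=cv2.INTER_CUBIC)]))
```

```text
[0.54968971 0.19402195 0.16724005] [ 9.99203266e-01  3.98996839e-02 -8.60137763e-04  3.30349580e-04]
```

View pics/w2.png

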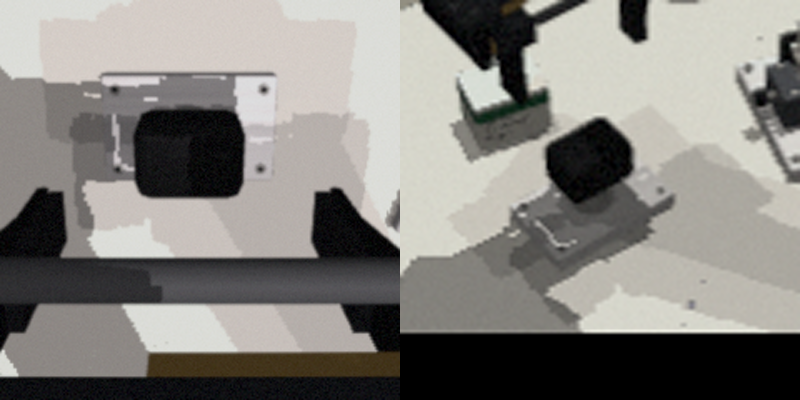

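The block stands upright. In the wrist crop its plate's top corners are at (101,74), (276,73), (275,179), with the grip at (134–244, 110–197). I'll measure its exact position.

Run:
```python
from h import *; from bench import r
c=r.camera("wrist")
p=[at(c,200+(x+.5)/1.6667-.5,120+(y+.5)/1.6667-.5,.014) for x,y in[(101,74),(276,73),(275,179),(101,180)]]
print(np.round(p,4),np.mean(p,0)); d=p[0]-p[1];print(np.degrees(np.arctan2(-d[0],d[1])))
g=at(c,200+189/1.6667,120+154/1.6667,.06);print(g)
s=r.read_state();print(s["ee_pos"],s["eef_rot"])
```

```text
[[0.5707 0.2466 0.014 ]
 [0.5794 0.1449 0.014 ]
 [0.5132 0.1369 0.014 ]
 [0.504  0.2447 0.014 ]] [0.54182656 0.19328712 0.014     ]
4.884081379091837
[0.5415586  0.19271567 0.06      ]
[0.54965745 0.1940433  0.16718516] [ 9.99202585e-01  3.99142049e-02 -9.79268001e-04  3.01535348e-04]
```

Scaled: 0.108 m / 0.8 = 0.135, -0.008 m / 0.8 = -0.01.

Call:
{"api": "jog_arm", "payload": {"steps": [[[-0.01,0,0.0375],0,0.087],[[-0.01,0,0.075],0,0.087],[[-0.01,0,0.1125],0,0.087],[[-0.01,0,0.135],0,0.087],[[-0.01,0,0.135],0,0.087],[[-0.01,0,0.135],0,0.05],[[-0.01,0,0.135],0,0.04],[[-0.01,0,0.135],0,0.04],[[-0.01,0,0.135],0,0.04],[[-0.01,0,0.135],0,0.04],[[-0.01,0,0.135],0,0.04],[[-0.01,0,0.135],0,0.04]], "force": 55}}

```text
time: 7.9
ee_pos: [0.5426, 0.1937, 0.061]
eef_rot: [0.999, 0.04, 0.0, 0.0]
ft_force: [-0.5, -1.8, 6.6]
width: 0.0555
grip_force: 55.0
```

Call:
{"api": "jog_arm", "payload": {"steps": [[[0,0,-0.0375],0,0.04],[[0,0,-0.075],0,0.04],[[0,0,-0.1125],0,0.04],[[0,0,-0.15],0,0.04],[[0,0,-0.15],0,0.04],[[0,0,-0.15],0,0.04]]}}

```text
time: 8.5
ee_pos: [0.542, 0.1935, 0.1798]
eef_rot: [0.999, 0.04, -0.0, 0.0]
ft_force: [-0.6, -0.8, -4.8]
width: 0.0558
grip_force: 55.0
```

```bash
python3 -c "
from bench import r;s=r.read_state();print(s['ee_pos'],s['eef_rot'])"
```

```text
[0.54204415 0.19348262 0.17984741] [ 9.99206521e-01  3.98278085e-02 -1.49587046e-04  2.28247836e-04]
```

Scaled: 0.2485 m / 0.8 = 0.3106, -0.02 m / 0.8 = -0.025, 0.337 rad / 2 = 0.1685.

Call:
{"api": "jog_arm", "payload": {"steps": [[[-0.0075,0.0438,0],0.025,0.04],[[-0.015,0.0875,0],0.05,0.04],[[-0.025,0.1375,0],0.075,0.04],[[-0.035,0.1875,0],0.1,0.04],[[-0.0438,0.2375,0],0.125,0.04],[[-0.0525,0.2813,0],0.15,0.04],[[-0.0575,0.3106,0],0.1685,0.04],[[-0.0575,0.3106,0],0.1685,0.04],[[-0.0575,0.3106,0],0.1685,0.04],[[-0.0575,0.3106,0],0.1685,0.04]]}}

```text
time: 9.5
ee_pos: [0.5162, -0.056, 0.1799]
eef_rot: [0.992, -0.127, -0.0, -0.0]
ft_force: [-0.5, 0.8, -3.3]
width: 0.0557
grip_force: 55.0
```

Run:
```python
from h import *; from bench import r
s=r.read_state();print(s["ee_pos"],s["eef_rot"])
a=np.radians(-14.6);R=np.array([[np.cos(a),-np.sin(a),0],[np.sin(a),np.cos(a),0],[0,0,1]])
ims=[]
for n,box,k in(("wrist",(40,200,60,580),1.5),("scene",(130,260,260,430),3.5)):
    c=r.camera(n);im=c["img"][:,:,::-1].copy()
    im=cv2.resize(im,None,fx=k,fy=k,interpolation=cv2.INTER_CUBIC)
    for P in([.062,.102,.014],[.062,-.102,.014],[.037,.058,.069],[.037,-.058,.069],[-.062,.102,.014],[-.062,-.102,.014]):
        q=proj(c,R@P+[.5156,-.0579,0])[0]; cv2.circle(im,tuple(int((v+.5)*k) for v in q),2,(0,0,255),-1)
    y0,y1,x0,x1=[int(v*k) for v in box]; im=im[y0:y1,x0:x1]; ims.append(np.pad(im,((0,0),(0,max(0,780-im.shape[1])),(0,0)))[:,:780])
o=np.vstack(ims);print(o.shape);cv2.imwrite("pics/w3.png",o[:600] if o.shape[0]<=600 else o[:600])
```

```text
[ 0.51618501 -0.05600429  0.17994237] [ 9.91901718e-01 -1.27006410e-01 -4.66119086e-04 -3.69459408e-04]
(695, 780, 3)
```

View pics/w3.png

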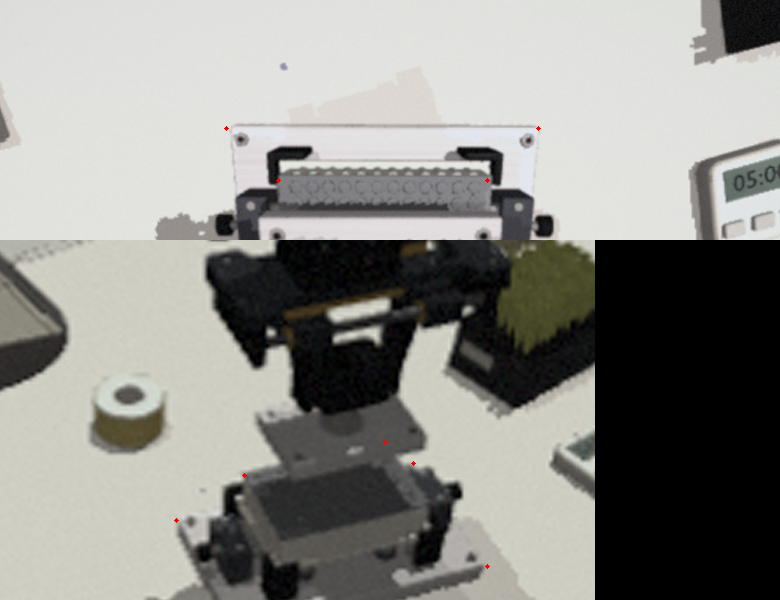

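The held block is over the clamp. In the wrist strip the base's far corners are at (232,125) and (539,125), and the mat's far edge is at row ~171. These are a few pixels off the prediction, so I'll refine.

Run:
```python
from h import *; from bench import r
c=r.camera("wrist")
a=np.radians(-14.6)
ux=np.array([np.cos(a),np.sin(a)]);uy=np.array([-np.sin(a),np.cos(a)])
px=lambda x,y:(60+(x+.5)/1.5-.5,40+(y+.5)/1.5-.5)
for nm,(A,B),z,h in(("base",[(232,125),(539,125)],.014,.062),("mat",[(278,171),(490,171)],.069,.037),("block",[(260,214),(505,214)],None,.033)):
    if z is None: z=r.read_state()["ee_pos"][2]-.061+.014; 
    p=[at(c,*px(*q),z)[:2] for q in(A,B)];m=(p[0]+p[1])/2;d=p[0]-p[1]
    print(nm,np.round(p,4).tolist(),"len",np.linalg.norm(d).round(4),"yaw",np.degrees(np.arctan2(-d[0],d[1])).round(2),"centre",(m-h*ux).round(4))
```

```text
base [[0.602, 0.0205], [0.5516, -0.1732]] len 0.2002 yaw -14.6 centre [ 0.5168 -0.0607]
mat [[0.5708, -0.013], [0.5414, -0.1259]] len 0.1166 yaw -14.6 centre [ 0.5203 -0.0601]
block [[0.5613, -0.0163], [0.5353, -0.1161]] len 0.1031 yaw -14.6 centre [ 0.5163 -0.0579]
```

Scaled: 0.052 m / 0.8 = 0.065, 0.0027 m / 0.8 = 0.0034.

Call:
{"api": "jog_arm", "payload": {"steps": [[[0.0034,0.0019,0.0188],0,0.04],[[0.0034,0.0019,0.0375],0,0.04],[[0.0034,0.0019,0.05],0,0.04],[[0.0034,0.0019,0.0563],0,0.04],[[0.0034,0.0019,0.0613],0,0.04],[[0.0034,0.0019,0.065],0,0.04],[[0.0034,0.0019,0.065],0,0.04]]}}

```text
time: 10.35
ee_pos: [0.5187, -0.0597, 0.1288]
eef_rot: [0.992, -0.128, 0.0, 0.0]
ft_force: [-0.9, 0.7, -0.7]
width: 0.0556
grip_force: 55.0
```

Call:
{"api": "jog_arm", "payload": {"steps": [[[0,0,0.0025],0,0.04],[[0,0,0.005],0,0.04],[[0,0,0.0075],0,0.04],[[0,0,0.01],0,0.04],[[0,0,0.0125],0,0.04],[[0,0,0.0138],0,0.04],[[0,0,0.0138],0,0.04]]}}

```text
time: 11.05
ee_pos: [0.519, -0.0598, 0.1184]
eef_rot: [0.992, -0.128, 0.001, 0.0]
ft_force: [-3.4, 0.5, 4.3]
width: 0.0554
grip_force: 55.0
```

Scaled: 0.004 m / 0.8 = 0.005, 0.003 m / 0.8 = 0.0038.

Call:
{"api": "jog_arm", "payload": {"steps": [[[0,0,0.0013],0,0.04],[[0,0,0.0025],0,0.04],[[0,0,0.0038],0,0.04],[[0,0,0.005],0,0.04],[[0,0,0.005],0,0.04],[[0,0,0.005],0,0.04]]}}

```text
time: 11.65
ee_pos: [0.5191, -0.0598, 0.1151]
eef_rot: [0.992, -0.128, 0.001, 0.0]
ft_force: [-5.9, 0.2, 11.0]
width: 0.0556
grip_force: 55.0
```

Call:
{"api": "jog_arm", "payload": {"steps": [[[0,0,0.0013],0,0.04],[[0,0,0.0025],0,0.04],[[0,0,0.0025],0,0.04]]}}

```text
time: 11.95
ee_pos: [0.5192, -0.0598, 0.1149]
eef_rot: [0.992, -0.128, 0.001, 0.001]
ft_force: [-15.3, 0.4, 33.1]
width: 0.0554
grip_force: 55.0
```

The plate is on its stops: force jumped from 11 to 33 N over 0.2 mm. I'll hold, then lift off.

Call:
{"api": "jog_arm", "payload": {"steps": [[[0,0,0],0,0.04],[[0,0,0],0,0.04],[[0,0,0],0,0.04],[[0,0,0],0,0.04],[[0,0,0],0,0.04]]}}

```text
time: 12.45
ee_pos: [0.5192, -0.0598, 0.1149]
eef_rot: [0.992, -0.128, 0.001, 0.001]
ft_force: [-15.0, 1.0, 32.4]
width: 0.0557
grip_force: 55.0
```

Call:
{"api": "jog_arm", "payload": {"steps": [[[0,0,-0.0025],0,0.04],[[0,0,-0.005],0,0.04],[[0,0,-0.01],0,0.04],[[0,0,-0.025],0,0.04],[[0,0,-0.05],0,0.04],[[0,0,-0.0875],0,0.04],[[0,0,-0.0875],0,0.04],[[0,0,-0.0875],0,0.04]]}}

```text
time: 13.25
ee_pos: [0.5188, -0.0599, 0.182]
eef_rot: [0.992, -0.128, 0.001, 0.0]
ft_force: [0.6, 0.6, -3.9]
width: 0.0558
grip_force: 55.0
```

Run:
```python
from h import *; from bench import r
s=r.read_state();print(s["ee_pos"],s["eef_rot"])
a=cv2.resize(r.camera("wrist")["img"][100:240,200:460,::-1],None,fx=2.6,fy=2.6,interpolation=cv2.INTER_CUBIC)
b=cv2.resize(r.camera("scene")["img"][178:250,300:410,::-1],None,fx=3,fy=3,interpolation=cv2.INTER_CUBIC)
w=max(a.shape[1],b.shape[1]);o=np.vstack([np.pad(i,((0,0),(0,w-i.shape[1]),(0,0))) for i in(a,b)]);print(o.shape)
cv2.imwrite("pics/w4.png",o)
```

```text
[ 0.5187617  -0.05990007  0.18198614] [ 9.91732269e-01 -1.28322249e-01  6.99750805e-04  1.33690734e-04]
(580, 676, 3)
```

View pics/w4.png

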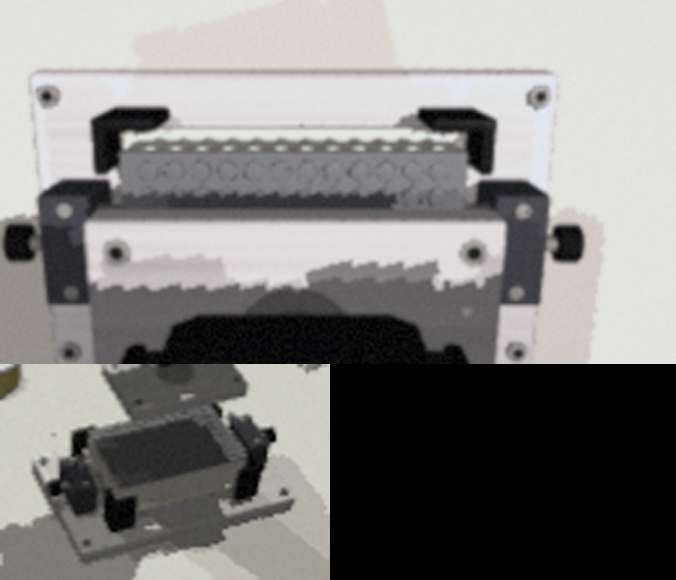

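The plate sits lower between its guides and level (mat edge at row 150 on both sides). I'll set the block down beside the clamp.

Scaled: -0.231 m / 0.8 = -0.2888, -0.16 m / 0.8 = -0.2.

Call:
{"api": "jog_arm", "payload": {"steps": [[[-0.01,-0.05,0],0,0.04],[[-0.02,-0.1,0],0,0.04],[[-0.03,-0.15,0],0,0.04],[[-0.04,-0.2,0],0,0.04],[[-0.05,-0.25,0],0,0.04],[[-0.0563,-0.2888,0],0,0.04],[[-0.0563,-0.2888,0.0375],0,0.04],[[-0.0563,-0.2888,0.075],0,0.04],[[-0.0563,-0.2888,0.1125],0,0.04],[[-0.0563,-0.2888,0.1375],0,0.04],[[-0.0563,-0.2888,0.1438],0,0.04],[[-0.0563,-0.2888,0.1438],0,0.04]]}}

```text
time: 14.55
ee_pos: [0.5329, 0.1748, 0.0655]
eef_rot: [0.992, -0.128, -0.001, 0.0]
ft_force: [0.4, 0.3, -3.1]
width: 0.0554
grip_force: 55.0
```

Call:
{"api": "jog_arm", "payload": {"steps": [[[0,0,0.0025],0,0.04],[[0,0,0.005],0,0.04],[[0,0,0.0069],0,0.04],[[0,0,0.0069],0,0.04],[[0,0,0.0069],0,0.04]]}}

```text
time: 15.05
ee_pos: [0.5338, 0.175, 0.0613]
eef_rot: [0.992, -0.128, 0.0, 0.0]
ft_force: [0.9, 1.0, -3.6]
width: 0.0558
grip_force: 55.0
```

Scaled: 0.0015 m / 0.8 = 0.0019, 0.001 m / 0.8 = 0.0013.

Call:
{"api": "jog_arm", "payload": {"steps": [[[0,0,0.0006],0,0.04],[[0,0,0.0013],0,0.04],[[0,0,0.0019],0,0.04],[[0,0,0.0019],0,0.04]]}}

```text
time: 15.45
ee_pos: [0.5339, 0.1751, 0.061]
eef_rot: [0.992, -0.128, 0.0, 0.0]
ft_force: [-7.3, -3.0, 13.4]
width: 0.0557
grip_force: 55.0
```

Contact made, so I'll release and retreat.

Scaled: -0.16 m / 0.8 = -0.2, -0.15 m / 0.8 = -0.1875.

Call:
{"api": "jog_arm", "payload": {"steps": [[[0,0,0],0,0.087],[[0,0,0],0,0.087],[[0,0,0],0,0.087],[[0,0,0],0,0.087],[[0,0,-0.0375],0,0.087],[[0,0,-0.0875],0,0.087],[[0,0,-0.1375],0,0.087],[[0,0,-0.1875],0,0.087],[[-0.0375,0,-0.2],0,0.087],[[-0.075,0,-0.2],0,0.087],[[-0.075,0,-0.2],0,0.087],[[-0.075,0,-0.2],0,0.087]]}}

```text
time: 16.65
ee_pos: [0.4756, 0.1903, 0.2198]
eef_rot: [0.992, -0.128, 0.001, 0.0]
ft_force: [0.6, -0.1, 0.8]
width: 0.0867
grip_force: 0.0
```

Run:
```python
from h import *; from bench import r
a=cv2.resize(r.camera("scene")["img"][160:290,220:420,::-1],None,fx=3.8,fy=3.8,interpolation=cv2.INTER_CUBIC)
cv2.imwrite("pics/end.png",a);print(a.shape)
```

```text
(494, 760, 3)
```

View pics/end.png

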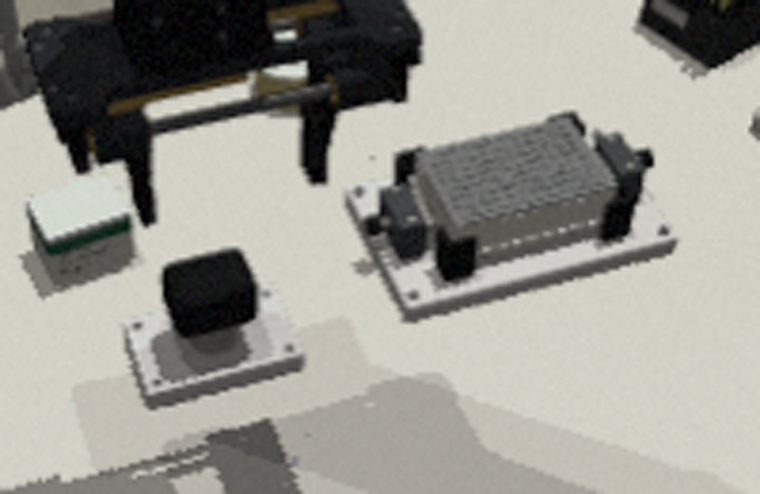

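The block stands on its face beside the clamp, and the plate is down. I'll check numerically that it is level under both catches by comparing mat corners (415,150), (577,118), (618,186), (460,232) with predictions.

Run:
```python
from h import *; from bench import r
c=r.camera("scene");a=np.radians(-14.6);R=np.array([[np.cos(a),-np.sin(a),0],[np.sin(a),np.cos(a),0],[0,0,1]])
for o in([.5156,-.0579,0],[.5175,-.0605,0]):
  for z in(.056,.069):
    print(z,np.round([((proj(c,R@[.037*x,.058*y,z]+o)[0]+.5-[220,160])*3.8) for x,y in((1,1),(1,-1),(-1,-1),(-1,1))]).tolist())
# edge-based ridge of mat near edge
```

```text
0.056 [[417.0, 156.0], [568.0, 120.0], [616.0, 188.0], [459.0, 227.0]]
0.069 [[418.0, 142.0], [570.0, 106.0], [618.0, 174.0], [460.0, 213.0]]
0.056 [[418.0, 153.0], [569.0, 117.0], [617.0, 185.0], [460.0, 224.0]]
0.069 [[419.0, 139.0], [571.0, 103.0], [619.0, 171.0], [461.0, 210.0]]
```

All four corners match the held height (56 mm mat top), so both ends are caught.

```bash
python3 -c "
from bench import r;print(r.close_job())"
```

```text
the job is handed in; nothing more can be done
None
```

The job is handed in: the block was stood up, the plate was pressed onto its stops, and the last picture shows it level at held height with the block standing beside the clamp; I did not measure the catch joints or re-check the four bystander items' positions, and no verdict was returned.

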